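# Fit the casting flasks over the wax trees

### The job

Four wax trees stand on rubber sprue bases, ready to be cast. Lower over each tree the steel flask that fits its base, until the flask sits fully down and level inside the collar; of the two flasks of equal width the taller one belongs over the taller tree, so that every tree ends up below its flask's rim. Leave the bases standing where they are, and leave the red-lidded flux jar and the solder spool undisturbed.

Things in the scene. Friction and masses are not known exactly. Their poses are not given: they have to be found in the camera images.
- flask_wide: wide casting flask: plain grey stainless steel tube open at both ends, standing upright on the bench, outside diameter 62 mm, height 65 mm, wall 2.5 mm, about 260 g. Origin: on its axis at the lower rim; z up along the axis. Grip it across the outside near its top.
- flask_tall: tall casting flask: plain grey stainless steel tube open at both ends, standing upright on the bench, outside diameter 50 mm, height 85 mm, wall 2.5 mm, about 270 g. Origin: on its axis at the lower rim; z up along the axis. Grip it across the outside near its top. One of two flasks of 50 mm diameter, the taller one.
- flask_short: short casting flask: plain grey stainless steel tube open at both ends, standing upright on the bench, outside diameter 50 mm, height 52 mm, wall 2.5 mm, about 170 g. Origin: on its axis at the lower rim; z up along the axis. Grip it across the outside near its top. One of two flasks of 50 mm diameter, the shorter one.
- flask_narrow: narrow casting flask: plain grey stainless steel tube open at both ends, standing upright on the bench, outside diameter 38 mm, height 58 mm, wall 2.5 mm, about 140 g. Origin: on its axis at the lower rim; z up along the axis. Grip it across the outside near its top.
- base_wide: loose grey rubber sprue base for the 62 mm flask: dish 17 mm high, 71 mm across the foot, 82 across the flared rim, with a low cone and a broad tree with two tiers of finger-ring patterns in green wax, 38 mm across, tip 56 mm above the underside. Dish floor 5 mm above the underside, 68 mm wide; mouth 76 mm; the flared collar guides the flask in. Origin: centre of the underside; z up.
- base_tall_tree: loose grey rubber sprue base for the 50 mm flask: dish 17 mm high, 59 mm across the foot, 70 across the flared rim, with a low cone and a tall tree with four tiers of small ring patterns in green wax, 28 mm across, tip 74 mm above the underside. Dish floor 5 mm above the underside, 56 mm wide; mouth 64 mm; the flared collar guides the flask in. Origin: centre of the underside; z up.
- base_short_tree: loose grey rubber sprue base for the 50 mm flask: dish 17 mm high, 59 mm across the foot, 70 across the flared rim, with a low cone and a low tree with a single tier of small ring patterns in green wax, 28 mm across, tip 40 mm above the underside. Dish floor 5 mm above the underside, 56 mm wide; mouth 64 mm; the flared collar guides the flask in. Origin: centre of the underside; z up.
- base_narrow: loose grey rubber sprue base for the 38 mm flask: dish 17 mm high, 47 mm across the foot, 58 across the flared rim, with a low cone and a thin tree with three tiers of small round buds in green wax, 18 mm across, tip 46 mm above the underside. Dish floor 5 mm above the underside, 44 mm wide; mouth 52 mm; the flared collar guides the flask in. Origin: centre of the underside; z up.
- flux_jar: bystander: small white jar with a red lid, 41 mm across, 36 mm high, upright. Origin: centre of its underside.
- solder_spool: bystander: spool of white-wound solder wire with black flanges, 54 mm across, 37 mm high, standing on a flange. Origin: centre of its underside.
Not all that is in view belongs to the job. Leave any yellow look-alike of the flask_tall alone.

How it is judged:
At the end, for the whole second after the job is handed in: Each flask stands in the dish of its own base: within 8 mm of its centre, lower rim on the dish floor (2 to 8 mm above the base's underside), within 0.08 rad of upright, at rest; each base flat on the bench (0.08 rad), within 30 mm of where it stood (horizontal distance between flask_wide and base_wide below 0.008 m and z of flask_wide in the frame of base_wide between 0.002 and 0.008 m and angle between each of flask_wide, base_wide, flask_tall, base_tall_tree, flask_short, base_short_tree, flask_narrow, base_narrow's own z axis and vertical below 0.08 rad and height (world z) of each of base_wide, base_tall_tree, base_short_tree, base_narrow below 0.004 m and linear speed of each of flask_wide, flask_tall, flask_short, flask_narrow below 0.01 m/s and distance of each of base_wide, base_tall_tree, base_short_tree, base_narrow from where it was at the start of the episode below 0.03 m and horizontal distance between flask_tall and base_tall_tree below 0.008 m and z of flask_tall in the frame of base_tall_tree between 0.002 and 0.008 m and horizontal distance between flask_short and base_short_tree below 0.008 m and z of flask_short in the frame of base_short_tree between 0.002 and 0.008 m and horizontal distance between flask_narrow and base_narrow below 0.008 m and z of flask_narrow in the frame of base_narrow between 0.002 and 0.008 m); the robot touches nothing.
It fails at once if a base with its wax tree tipped or lifted (angle between any of base_wide, base_tall_tree, base_short_tree, base_narrow's own z axis and vertical above 0.3 rad or height (world z) of any of base_wide, base_tall_tree, base_short_tree, base_narrow above 0.02 m).
It fails at once if a base shoved more than 30 mm from where it stood (distance of any of base_wide, base_tall_tree, base_short_tree, base_narrow from where it was at the start of the episode above 0.03 m).
It fails at once if the flux jar pushed away or knocked over (distance of flux_jar from where it was at the start of the episode above 0.03 m or angle between flux_jar's own z axis and vertical above 0.4 rad).
It fails at once if the solder spool pushed away or knocked over (distance of solder_spool from where it was at the start of the episode above 0.03 m or angle between solder_spool's own z axis and vertical above 0.4 rad).
It also fails if it takes over 96 s, if anything falls off the work surface, if the arm or the gripper's body presses on something with over 40 N, if the wrist force passes 120 N, or if a joint passes its speed limit or range.

### The arm

A 6-joint arm with a two-finger parallel gripper is mounted at the origin on a cart in front of the work surface, level with it; the furniture and walls round the work are solid. World frame = base frame: x ahead of the robot, y to its left, z up, the work surface at z = 0. Lengths are in m, angles in rad, forces in N, time in s.
With the tool pointing down it reaches from about 0.35 to 0.925 m from the base axis. Payload 6.4 kg.
Tool frame: the origin (TCP) lies between the finger pads; the fingertips stand 17 mm ahead of it and the grasp point (between the pads) lies 2 mm behind it; z points along the fingers, y is the line along which they close (so a half turn about z gives the same grasp; the last joint's range is limited). The gripper opens to 94 mm and grips with 3 to 60 N. Pads are 16 mm wide; open, the fingers measure 119 mm over their backs; the gripper's body (75 mm by 177 mm) begins 78 mm behind the grasp point.
Start: joints at [1.12, 0.245, 1.558, -0, 1.339, -0.174], TCP at [0.178, 0.625, 0.222] pointing down, gripper open.
Joint ranges: [-3.13, 3.13], [-1.02, 2.26], [0.13, 2.54], [-0.95, 4.09], [0.21, 2.88], [-2.74, 2.74]. Speed limits (rad/s): [2.57, 2.57, 3.14, 3.14, 3.14, 3.14].

### API

Orientations are given as a unit quaternion [w, x, y, z].
In Python, from plant import sense, snapshot, close_job, cut_out, spot_point gives the robot as it stands.
- The arm moves only by the tool send_rows, never from a script. Its argument "plan" is a list that holds one entry, the list of rows, each a list of 6 numbers: the shift along the tool's x, y, z scaled (see below), then the turn, a rotation vector about the tool's x, y, z scaled (see below). A call has exactly 10 rows; each row shifts and turns the commanded pose from where the row before left it, along the tool's axes as they then stand; what a row does not reach is not made up. The controller multiplies each number of a shift by 0.5 m and each number of a turn by 30 degrees. A row lasts 1/10 s, in which the tool goes at most 50 mm and 8.59 degrees, less where a joint would pass 70% of its speed; a pose out of reach is approached as far as the arm can. A call with a number of a shift or a turn outside -1 to 1 is refused whole. A call with a gripper value outside its range is refused whole. "grip" is the finger opening in mm, from 0 to 94, set as the call begins (left out, the last holds). The fingers move at their own pace and stop on an object; "force" is the grip in N (left out, the last holds). Time passes only in rows, so rows that do not move let the fingers close, or fill a call up. It gives the time, the measured TCP pose, the force, the opening and the grip force at its end, in the units of the state.
- sense(): the state, without advancing time (a new reading comes with each control period).
- snapshot(name): name is "scene" or "top"; returns a dict with "image" (400x640x3 uint8, red, green, blue), "range_z" (400x640 float32, m along the optical axis (not along the pixel's ray), 0 where there is no reading), "K" (3x3 intrinsics, pixels), "rvec" (rotation vector, rad) and "tvec" (3), from world to camera coordinates, as OpenCV has them. Camera axes: x right, y down, z forward; pixel columns grow to the right and rows downward; lengths in m; the calibration is good to about 2 mm. A picture is of the moment at which its call begins.
- close_job(): hands the job in; it is judged then, once.
Trained networks look in the newest picture that a camera, given by its name, has taken for a name from the list of things; names that differ only in an ending like _2 or _b are one class to them, and where a whole thing is asked for, a point or a joint stands for the part that bears it (a point fixed in the world has none). Each returns a list of dicts, best first, with "p" (0 to 1); they miss things now and then, are a little off and sometimes report something else, mostly with a low value. They report only what shows in the picture. A call takes as long as a camera call. They do not tell look-alikes from the thing itself.
- cut_out(name, camera): "pixels" (400x640 bool, what is visible of it) and "rect" ([left, top, right, bottom] as shares, 0 to 1, of the picture: columns of its width, rows of its height, round what is visible of it).
- spot_point(name, camera): "centre" ([row, column] as shares, 0 to 1, of the picture: columns of its width, rows of its height: a listed point, or the origin of a listed thing).
The state is a dict: "t": time; "joints": joint angles; "qvel": joint speeds; "joint_efforts": joint torques, N m; "eef_pos": TCP position; "ee_rot": TCP orientation; "force": force on the tool from outside, world axes, zero at the start; "moment": the same for the moment, N m; "grip_width": finger opening in m; "finger_force": force on a finger pad.
Only numpy, scipy, OpenCV 4.12 (cv2) and the standard library are available. Lean on these libraries where they do the work, as an engineer would, in place of code of your own. Each camera call takes 0.05 s, during which the arm holds its last target. There are 200 camera calls.

## Working session

There is one attempt and no reset: what is moved stays moved. The work goes in short steps, Python scripts to look and compute and a tool call to move; the robot and the scene stay as the last step left them, time stands still between calls to the robot, and variables do not carry over. Pictures are saved under pics/ and viewed, at most 14 in all, crops included, and the job is handed in when it is done.

Besides the shell and the picture viewer there is one more tool, called as name([rows], argument=value, ...), one row to a line, values as JSON. send_rows: Moves the arm, as the interface text tells. Its arguments: {"type":"object","properties":{"plan":{"type":"array","items":{"type":"array","items":{"type":"array","items":{"type":"number","minimum":-1,"maximum":1}}}},"grip":{"type":"number"},"force":{"type":"number"}},"required":["plan"]}

```bash
ls; mkdir -p pics
python3 - <<'E'
from plant import *
import cv2,numpy as np
s=sense();print({k:np.round(v,3).tolist() for k,v in s.items()})
for c in("scene","top"):
    d=snapshot(c);cv2.imwrite(f"pics/{c}0.png",d["image"][:,:,::-1]);np.savez(f"{c}0.npz",**d)
    print(c,d["K"].tolist(),d["rvec"],d["tvec"])
    for n in "flask_wide flask_tall flask_short flask_narrow base_wide base_tall_tree base_short_tree base_narrow flux_jar solder_spool".split():
        print(n,[(round(r["p"],2),(np.array(r["rect"])*[640,400,640,400]).round().astype(int).tolist()) for r in cut_out(n,c)])
E
```

```text
pics
{'t': 0.0, 'joints': [1.12, 0.246, 1.559, -0.0, 1.339, -0.174], 'qvel': [-0.001, -0.0, -0.0, -0.0, -0.002, 0.001], 'joint_efforts': [-0.002, -41.582, -31.461, 0.068, 0.033, -0.0], 'eef_pos': [0.177, 0.625, 0.221], 'ee_rot': [-0.0, 0.138, 0.99, -0.001], 'force': [0.603, 0.968, 1.42], 'moment': [0.01, -0.0, 0.003], 'finger_force': 0.0, 'grip_width': 0.094}
scene [[454.807605066333, 0.0, 312.391113199728], [0.0, 454.807605066333, 196.39606819557352], [0.0, 0.0, 1.0]] [ 2.10437327 -1.10658781  0.49516464] [-0.31159944  0.33661818  1.0319023 ]
flask_wide [(0.79, [253, 152, 273, 176])]
flask_tall [(0.96, [359, 205, 382, 241]), (0.68, [389, 193, 413, 223])]
flask_short [(0.65, [303, 168, 325, 192]), (0.19, [347, 188, 356, 212])]
flask_narrow [(0.58, [346, 188, 355, 211])]
base_wide [(0.94, [229, 176, 256, 200]), (0.38, [345, 187, 356, 213]), (0.29, [388, 191, 412, 225])]
base_tall_tree [(0.92, [311, 224, 336, 248])]
base_short_tree [(0.74, [274, 205, 296, 224]), (0.35, [389, 192, 410, 227])]
base_narrow [(0.8, [364, 248, 386, 269])]
flux_jar [(0.82, [429, 249, 445, 270])]
solder_spool [(0.63, [220, 146, 237, 165])]
top [[518.667006889754, 0.0, 311.80406435744965], [0.0, 518.667006889754, 207.46989764052168], [0.0, 0.0, 1.0]] [ 2.1514632  -2.06960886  0.21146523] [-0.03651954  0.55267752  1.67675238]
flask_wide [(0.63, [231, 183, 254, 205])]
flask_tall [(0.77, [366, 171, 386, 195])]
flask_short [(0.46, [286, 175, 307, 195])]
flask_narrow [(0.46, [334, 185, 343, 201])]
base_wide [(0.56, [231, 216, 256, 239]), (0.2, [417, 209, 426, 221])]
base_tall_tree [(0.84, [327, 229, 346, 249]), (0.56, [286, 176, 303, 193])]
base_short_tree [(0.6, [284, 224, 303, 244]), (0.27, [363, 173, 385, 194])]
base_narrow [(0.54, [375, 227, 391, 246])]
flux_jar [(0.64, [365, 173, 387, 193]), (0.46, [416, 209, 430, 218])]
solder_spool [(0.71, [200, 192, 212, 208]), (0.61, [327, 231, 348, 247])]
```

Run:
```python
import cv2
a=cv2.imread("pics/scene0.png")[130:290,200:460];cv2.imwrite("pics/sc.png",cv2.resize(a,None,fx=3,fy=3,interpolation=cv2.INTER_CUBIC))
a=cv2.imread("pics/top0.png")[150:270,180:450];cv2.imwrite("pics/tc.png",cv2.resize(a,None,fx=2.96,fy=2.96,interpolation=cv2.INTER_CUBIC))
```

```text
(no output)
```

View pics/sc.png

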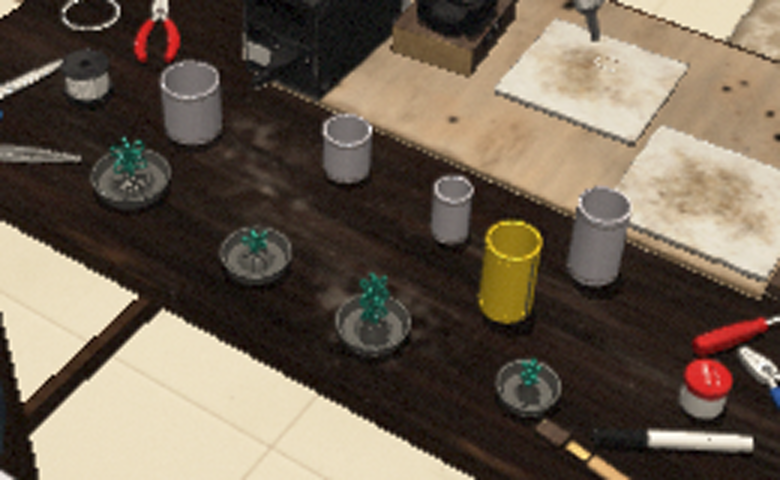

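View pics/tc.png

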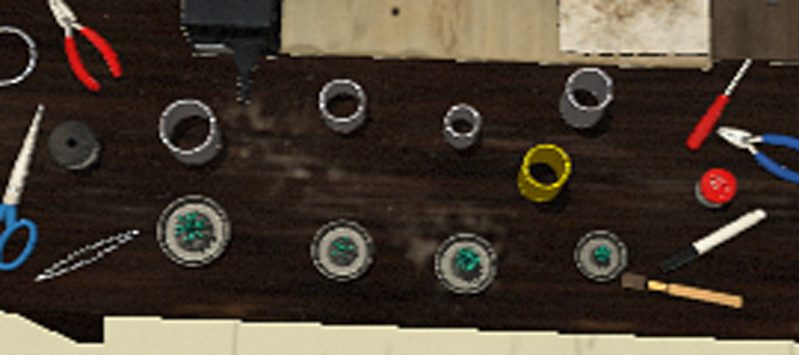

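View pics/scene0.png

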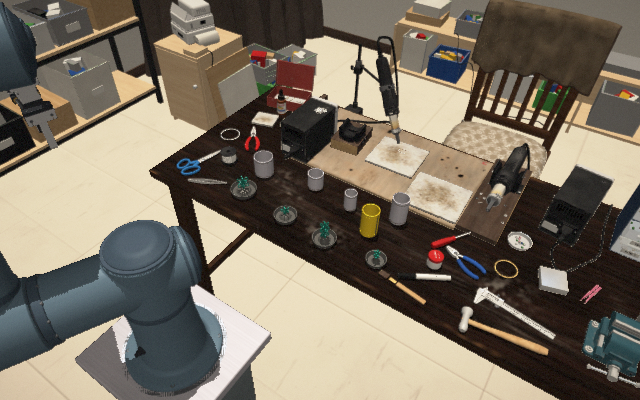

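The scene camera shows these grey flasks: wide (263,164), short (316,180), narrow (351,200) and tall (400,209). The yellow tube at (370,223) is the look-alike to leave alone, so flask_tall is the grey tube at (400,209). The bases are wide (244,188), short tree (285,215), tall tree (324,237) and narrow (376,259). The enlarged crop confirms this.

```bash
cat > h.py <<'E'
import numpy as np,cv2
from scipy.optimize import least_squares
def cloud(d):
    v,u=np.mgrid[:400,:640];z=d["range_z"];K=d["K"]
    p=np.stack([(u-K[0,2])/K[0,0]*z,(v-K[1,2])/K[1,1]*z,z],-1)
    R=cv2.Rodrigues(d["rvec"])[0];return (p-d["tvec"].ravel())@R
# scene boxes and top boxes, (radius, height of ring)
B={"flask_wide":([250,148,276,180],[228,179,257,208],.031,.065),"flask_tall":([387,189,415,227],[366,169,389,196],.025,.085),
"flask_short":([305,165,327,194],[285,174,306,196],.025,.052),"flask_narrow":([342,186,360,213],[328,183,345,202],.019,.058),
"yellow":([357,202,384,240],[353,196,376,220],.025,.085),
"base_wide":([228,173,260,202],[231,214,260,242],.0395,.017),"base_tall_tree":([309,218,339,250],[324,226,351,251],.0335,.017),
"base_short_tree":([271,203,299,226],[283,222,309,247],.0335,.017),"base_narrow":([363,246,389,270],[372,225,394,247],.0275,.017),
"flux_jar":([424,248,447,271],[412,204,431,222],.0205,.036),"solder_spool":([218,144,240,166],[194,188,216,210],.027,.037)}
def fit(P,r,h,base):
    P=P.reshape(-1,3);P=P[np.isfinite(P).all(1)]
    P=P[abs(P[:,2]-h)<(.004 if base else .006)]
    c0=P[:,:2].mean(0) if len(P) else None
    if len(P)<6:return None,len(P),0
    f=lambda c:np.hypot(*(P[:,:2]-c).T)-(r-.00125 if not base else r-.001)
    s=least_squares(f,c0,loss="soft_l1",f_scale=.002);return s.x,len(P),np.sqrt(np.mean(s.fun**2))
E
python3 - <<'E'
from h import *
for c,i in(("scene",0),("top",1)):
    d=dict(np.load(c+"0.npz"));C=cloud(d);im=d["image"]
    print(c,"cam pos",(-cv2.Rodrigues(d["rvec"])[0].T@d["tvec"].ravel()).round(3))
    for n,b in B.items():
        l,t,r,m=b[i];P=C[t:m,l:r]
        x,k,e=fit(P,b[2],b[3],n[0]=='b');z=P[...,2]
        print(n,None if x is None else (x*1000).round(1),k,round(e*1e3,1),"zmin/max",(np.percentile(z,[2,98,100])*1e3).round(1))
E
```

```text
scene cam pos [-0.264 -0.542  0.955]
flask_wide [591.1 215.1] 83 1.8 zmin/max [ -2.8  66.2 954.7]
flask_tall [ 646.8 -236.3] 85 1.5 zmin/max [ -2.   86.  954.7]
flask_short [631.6  42.2] 75 1.9 zmin/max [ -2.5  53.4 954.7]
flask_narrow [610.9 -96. ] 57 1.5 zmin/max [ -2.4  59.4 954.7]
yellow [ 556.2 -189.8] 93 1.5 zmin/max [ -2.5  86.  954.7]
base_wide [482.6 209. ] 138 16.6 zmin/max [ -3.2  51.2 954.7]
base_tall_tree [ 455.5 -105.7] 127 12.5 zmin/max [ -2.8  67.6 954.7]
base_short_tree [464.7  35.5] 116 12.5 zmin/max [ -2.7  34.9 954.7]
base_narrow [ 469.5 -259.7] 106 8.4 zmin/max [ -2.9  41.7 954.7]
flux_jar [ 552.1 -389.9] 169 7.1 zmin/max [-2.7 39.4 41.2]
solder_spool [573.4 348.8] 139 9.6 zmin/max [ -3.7  40.2 954.7]
top cam pos [ 0.201 -0.031  1.754]
flask_wide [594.2 218.3] 53 1.2 zmin/max [  -8.3   68.6 1754.1]
flask_tall [ 649.9 -232.3] 44 1.0 zmin/max [  -6.9   87.7 1754.1]
flask_short [634.3  45.6] 42 1.0 zmin/max [  -6.4   55.1 1754.1]
flask_narrow [613.6 -92.4] 26 1.1 zmin/max [  -6.7   62.7 1754.1]
yellow [ 559.3 -186.2] 40 1.1 zmin/max [  -8.2   88.7 1754.1]
base_wide [484.2 211.8] 118 14.1 zmin/max [  -5.8   51.6 1754.1]
base_tall_tree [ 458.4 -102.7] 66 8.3 zmin/max [  -8.    67.7 1754.1]
base_short_tree [469.1  39.2] 85 11.4 zmin/max [  -6.7   35.9 1754.1]
base_narrow [ 472.1 -257. ] 61 7.7 zmin/max [  -6.9   41.6 1754.1]
flux_jar [ 555.1 -387.1] 98 7.5 zmin/max [  -7.3   43.3 1754.1]
solder_spool [576.8 353.3] 153 8.8 zmin/max [  -6.7   46.6 1754.1]
```

```bash
cat >> h.py <<'E'
def fitbase(P,r,c0):
    P=P.reshape(-1,3);c=np.array(c0)
    for _ in range(6):
        q=P[(P[:,2]>.010)&(P[:,2]<.021)];a=np.hypot(*(q[:,:2]-c).T);q=q[abs(a-r)<.008]
        # average over angle sectors: solve circle with fixed radius free offset
        s=least_squares(lambda p:np.hypot(*(q[:,:2]-p[:2]).T)-p[2],[*c,r],loss="soft_l1",f_scale=.002);c=s.x[:2]
    return s.x,len(q),np.sqrt(np.mean(s.fun**2))
E
python3 - <<'E'
from h import *
for c,i in(("scene",0),("top",1)):
    d=dict(np.load(c+"0.npz"));C=cloud(d);d0=d
    for n,b in B.items():
        if n[:4]!="base":continue
        l,t,r,m=b[i];P=C[t:m,l:r]
        x,_,_=fit(P,b[2],b[3],True);q=fitbase(P,b[2],x);print(c,n,(q[0]*1e3).round(1),q[1],(q[2]*1e3).round(1))
    X=C.reshape(-1,3);X=X[d["range_z"].ravel()>0]
    H=np.zeros((10,17))
    for k in range(10):
        for j in range(17):
            x0=.35+.05*k;y0=.4-.05*j
            w=X[(abs(X[:,0]-x0)<.025)&(abs(X[:,1]-y0)<.025)];H[k,j]=w[:,2].max()*1000 if len(w) else -1
    print("cols y .4..-.4, rows x .35..");print(H.astype(int))
E
```

```text
scene base_wide [480.6 207.4  38.3] 121 2.1
scene base_tall_tree [ 453.8 -106.4   32.2] 117 1.6
scene base_short_tree [464.1  35.1  32.2] 117 1.8
scene base_narrow [ 468.8 -259.9   26.3] 115 1.8
cols y .4..-.4, rows x .35..
[[  -1   -1   -1   -1   -1   -1 -730 -728 -727 -726 -724 -729 -730   -1
    -1   -1   -1]
 [  10   10    7    6    5    5    5    6    6    5   19   20    6    4
     4    8   11]
 [  15   12   11   19   54   18    5   45   29   19   76   20    6   47
    20   19   10]
 [  15    4    7   20   54   19    5   34   19    5   19   18    7   44
    19   19   19]
 [  37   42   39   69   67    4    5    6    5    5    4   88   88    6
     4   39   41]
 [   9   41    9   66   67   73    7   57   52    4   62   76   89   90
     4   22   20]
 [   6   14   13    4    5   77    6   55   54    5   58    7   88   87
     8   17   21]
 [  10   15   10    6  147  147  147   14   15   14   15   15   12   41
    22   23   23]
 [  14   13    6    4  148  149  147   15   14   13   14   15   20   23
    22   22   25]
 [  13   10    6 -730  148  152  148   52   47   23   24   21   23
[... 437 characters left out ...]
9   54   17   12   44   26   28   79   23   11   47
    20   23   14]
 [  18   11   13   43   57   21   12   39   22   11   25   22   11   45
    18   25   23]
 [  40   49   13   67   74   12   13   12   12   11   12   92   93   10
    13   43   46]
 [  51   49   15   72   71   13   11   61   49   53   68   92   92   60
    11   28   31]
 [  15   18   13   12   16   84   11   58   55   11   61   11   91   91
    10   22   27]
 [  17   20   19   15  155  155  152   18   21   19   21   18   22   26
    28   23   27]
 [  23   16   10  100  154  154  153   21   21   25   20   22   27   27
    29   29   31]
 [  20   15   15  101  157  158  153   55   24   28   32   26   31   29
    31   29   74]]
```

send_rows([
  [[0, 0, 0, 0, 0, -0.177], [0, 0, 0, 0, 0, -0.177], [0, 0, 0, 0, 0, -0.177], [-0.06, -0.06, 0, 0, 0, 0], [-0.06, -0.06, 0, 0, 0, 0], [-0.06, -0.06, 0, 0, 0, 0], [-0.06, -0.06, 0, 0, 0, 0], [-0.06, -0.06, 0, 0, 0, 0], [-0.06, -0.06, 0, 0, 0, 0], [0, 0, 0, 0, 0, 0]],
], grip=76, force=25)

```text
t: 2.1
eef_pos: [0.3608, 0.4428, 0.2227]
ee_rot: [0.001, 0.002, 1.0, -0.0]
force: [-0.0, 0.4, -0.6]
grip_width: 0.0761
finger_force: 0.0
```

Run:
```python
from h import *
for c in("scene","top"):
    C=cloud(dict(np.load(c+"0.npz"))).reshape(-1,3)
    w=C[(C[:,0]>.56)&(C[:,0]<.67)&(C[:,1]>.1)&(C[:,1]<.182)&(C[:,2]>.03)&(C[:,2]<.2)]
    print(c,len(w));print((w[np.argsort(w[:,0])]*1e3).astype(int)[:14].tolist())
```

```text
scene 82
[[621, 146, 65], [621, 154, 65], [621, 146, 73], [622, 151, 63], [623, 151, 66], [623, 155, 68], [624, 152, 69], [624, 148, 66], [625, 157, 70], [626, 153, 71], [628, 148, 68], [630, 149, 71], [630, 153, 69], [630, 145, 72]]
top 59
[[625, 158, 68], [625, 154, 66], [626, 152, 61], [627, 161, 73], [627, 154, 70], [628, 151, 69], [628, 158, 67], [631, 154, 71], [632, 157, 78], [633, 159, 63], [633, 152, 62], [634, 154, 73], [634, 161, 70], [634, 151, 71]]
```

send_rows([
  [[-0.058, -0.0565, 0, 0, 0, 0], [-0.058, -0.0565, 0, 0, 0, 0], [-0.058, -0.0565, 0, 0, 0, 0], [-0.058, -0.0565, 0, 0, 0, 0], [-0.058, -0.0565, 0, 0, 0, 0], [-0.058, -0.0565, 0, 0, 0, 0], [-0.058, -0.0565, 0, 0, 0, 0], [-0.058, -0.0565, 0.02, 0, 0, 0], [0, 0, 0.06, 0, 0, 0], [0, 0, 0.06, 0, 0, 0]],
])

```text
t: 3.1
eef_pos: [0.5914, 0.2196, 0.1524]
ee_rot: [0.001, 0.0, 1.0, 0.0]
force: [-0.3, -0.3, -0.3]
grip_width: 0.0764
finger_force: 0.0
```

send_rows([
  [[0, 0, 0.04, 0, 0, 0], [0, 0, 0.04, 0, 0, 0], [0, 0, 0.04, 0, 0, 0], [0, 0, 0.03, 0, 0, 0], [0, 0, 0.02, 0, 0, 0], [0, 0, 0.02, 0, 0, 0], [0, 0, 0, 0, 0, 0], [0, 0, 0, 0, 0, 0], [0, 0, 0, 0, 0, 0], [0, 0, 0, 0, 0, 0]],
])

```text
t: 4.1
eef_pos: [0.5907, 0.2199, 0.0584]
ee_rot: [0.001, -0.001, 1.0, 0.0]
force: [0.2, -0.0, -0.1]
grip_width: 0.0763
finger_force: 0.0
```

send_rows([
  [[0, 0, 0, 0, 0, 0], [0, 0, 0, 0, 0, 0], [0, 0, 0, 0, 0, 0], [0, 0, 0, 0, 0, 0], [0, 0, 0, 0, 0, 0], [0, 0, 0, 0, 0, 0], [0, 0, 0, 0, 0, 0], [0, 0, 0, 0, 0, 0], [0, 0, 0, 0, 0, 0], [0, 0, 0, 0, 0, 0]],
], grip=50, force=25)

```text
t: 5.1
eef_pos: [0.5906, 0.2195, 0.058]
ee_rot: [0.0, -0.001, 1.0, -0.0]
force: [-0.2, -5.0, 5.5]
grip_width: 0.0612
finger_force: 24.8
```

send_rows([
  [[0, 0, -0.02, 0, 0, 0], [0, 0, -0.04, 0, 0, 0], [0, 0, -0.04, 0, 0, 0], [0, 0, -0.04, 0, 0, 0], [0, 0, -0.02, 0, 0, 0], [0.04, -0.004, 0, 0, 0, 0], [0.06, -0.006, 0, 0, 0, 0], [0.06, -0.006, 0, 0, 0, 0], [0.04, -0.004, 0, 0, 0, 0], [0.02, 0, 0, 0, 0, 0]],
])

```text
t: 6.1
eef_pos: [0.4776, 0.2098, 0.1363]
ee_rot: [-0.001, -0.001, 1.0, 0.0]
force: [1.0, -0.7, -2.7]
grip_width: 0.0608
finger_force: 24.7
```

```bash
cat >> h.py <<'E'
def proj(d,p):
    return cv2.projectPoints(np.array([p],float),d["rvec"],d["tvec"],d["K"],None)[0].ravel()
def look(flask,tag,zoff):
    """flask held: centre estimate minus TCP; zoff = rim height above TCP"""
    from plant import snapshot,sense
    e=np.array(sense()["eef_pos"]);print("tcp",(e*1e3).round(1));r,h=B[flask][2:]
    for c in("scene","top"):
        d=snapshot(c);np.savez(f"{c}_{tag}.npz",**d);cv2.imwrite(f"pics/{c}_{tag}.png",d["image"][:,:,::-1]);C=cloud(d).reshape(-1,3)
        # lower part of the flask's visible outer wall, below the fingers
        top=e[2]+zoff;q=C[(C[:,2]<e[2]-.019)&(C[:,2]>top-h+.003)];q=q[np.hypot(*(q[:,:2]-e[:2]).T)<r+.008]
        s=least_squares(lambda p:np.hypot(*(q[:,:2]-p).T)-r,e[:2],loss="soft_l1",f_scale=.002)
        print(c,len(q),"flask-tcp",((s.x-e[:2])*1e3).round(1),"rms",(np.sqrt(np.mean(s.fun**2))*1e3).round(1),"zlow",(q[:,2].min()*1e3).round(1))
E
python3 -c "
from h import *
look('flask_wide','w',.007)"
```

```text
tcp [477.6 209.8 136.3]
scene 244 flask-tcp [1.9 0. ] rms 2.1 zlow 81.3
  return _methods._mean(a, axis=axis, dtype=dtype,
  ret = ret.dtype.type(ret / rcount)
Traceback (most recent call last):
  File "h.py", line 39, in look
    print(c,len(q),"flask-tcp",((s.x-e[:2])*1e3).round(1),"rms",(np.sqrt(np.mean(s.fun**2))*1e3).round(1),"zlow",(q[:,2].min()*1e3).round(1))
                                                                                                                  ~~~~~~~~~~^^
ValueError: zero-size array to reduction operation minimum which has no identity
```

Run:
```python
import cv2
a=cv2.imread("pics/scene_w.png")[90:220,180:340];a=cv2.resize(a,None,fx=3.5,fy=3.5,interpolation=cv2.INTER_CUBIC)
cv2.imwrite("pics/w1.png",a)
```

```text
(no output)
```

View pics/w1.png

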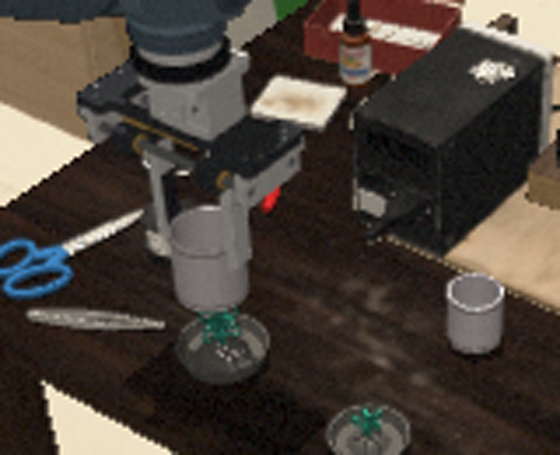

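The picture shows the wide flask held upright over its base at scene px (240,165).

send_rows([
  [[-0.004, -0.0026, 0, 0, 0, 0], [0, 0, 0.02, 0, 0, 0], [0, 0, 0.02, 0, 0, 0], [0, 0, 0.02, 0, 0, 0], [0, 0, 0.02, 0, 0, 0], [0, 0, 0.02, 0, 0, 0], [0, 0, 0.02, 0, 0, 0], [0, 0, 0.012, 0, 0, 0], [0, 0, 0, 0, 0, 0], [0, 0, 0, 0, 0, 0]],
])

```text
t: 7.2
eef_pos: [0.4824, 0.2084, 0.0716]
ee_rot: [0.0, -0.001, 1.0, 0.0]
force: [-0.7, 0.9, -2.7]
grip_width: 0.0611
finger_force: 24.7
```

send_rows([
  [[0.003, 0, 0.004, 0, 0, 0], [0, 0, 0.004, 0, 0, 0], [0, 0, 0.004, 0, 0, 0], [0, 0, 0.004, 0, 0, 0], [0, 0, 0.002, 0, 0, 0], [0, 0, 0, 0, 0, 0], [0, 0, 0, 0, 0, 0], [0, 0, 0, 0, 0, 0], [0, 0, 0, 0, 0, 0], [0, 0, 0, 0, 0, 0]],
])

```text
t: 8.2
eef_pos: [0.4808, 0.2084, 0.063]
ee_rot: [0.0, -0.001, 1.0, -0.0]
force: [-4.5, -1.3, 5.6]
grip_width: 0.0613
finger_force: 24.8
```

send_rows([
  [[0, 0, 0, 0, 0, 0], [0, 0, 0, 0, 0, 0], [0, 0, 0, 0, 0, 0], [0, 0, 0, 0, 0, 0], [0, 0, -0.01, 0, 0, 0], [0, 0, -0.04, 0, 0, 0], [0, 0, -0.07, 0, 0, 0], [0, 0, -0.06, 0, 0, 0], [0, 0, -0.02, 0, 0, 0], [0, 0, 0, 0, 0, 0]],
], grip=76)

```text
t: 9.2
eef_pos: [0.4817, 0.2086, 0.1641]
ee_rot: [0.002, -0.001, 1.0, 0.0]
force: [-0.6, -0.2, -0.7]
grip_width: 0.0755
finger_force: 0.0
```

send_rows([
  [[-0.03, -0.033, 0, 0, 0, 0], [-0.055, -0.06, 0, 0, 0, 0], [-0.055, -0.06, 0, 0, 0, 0], [-0.055, -0.06, 0, 0, 0, 0], [-0.055, -0.06, 0, 0, 0, 0], [-0.045, -0.05, 0, 0, 0, 0], [-0.009, -0.005, 0, 0, 0, 0], [0, 0, 0.04, 0, 0, 0], [0, 0, 0.04, 0, 0, 0], [0, 0, 0.02, 0, 0, 0]],
], grip=70)

```text
t: 10.2
eef_pos: [0.6302, 0.0454, 0.1085]
ee_rot: [-0.003, -0.001, 1.0, 0.0]
force: [0.3, 0.7, 0.8]
grip_width: 0.0702
finger_force: 0.0
```

Run:
```python
from h import *
from plant import *
e=np.array(sense()["eef_pos"]);print(e)
for c in("scene","top"):
    d=snapshot(c);np.savez(c+"1.npz",**d);C=cloud(d).reshape(-1,3)
    for n,xy,z,r in(("wide",(.4815,.2085),.07,.031),("short",(.633,.045),.052,.025)):
        q=C[(abs(C[:,2]-z)<.006)&(np.hypot(*(C[:,:2]-xy).T)<r+.01)]
        s=least_squares(lambda p:np.hypot(*(q[:,:2]-p).T)-r+.00125,xy,loss="soft_l1",f_scale=.002)
        print(c,n,len(q),(s.x*1e3).round(1),(np.sqrt(np.mean(s.fun**2))*1e3).round(1),C[np.hypot(*(C[:,:2]-xy).T)<r+.003][:,2].max().round(4))
    cv2.imwrite(f"pics/{c}1.png",cv2.resize(d["image"][90:220,200:360,::-1],None,fx=3,fy=3))
```

```text
[0.63023978 0.04539388 0.10853528]
scene wide 94 [482.  207.3] 1.8 0.074
scene short 76 [631.6  42.3] 1.9 0.4141
top wide 49 [484.3 211.2] 1.1 0.0794
top short 0 [633.  45.] nan 0.4162
  return _methods._mean(a, axis=axis, dtype=dtype,
  ret = ret.dtype.type(ret / rcount)
```

send_rows([
  [[0, -0.002, 0.03, 0, 0, 0], [0, 0, 0.04, 0, 0, 0], [0, 0, 0.03, 0, 0, 0], [0, 0, 0.02, 0, 0, 0], [0, 0, 0.009, 0, 0, 0], [0, 0, 0, 0, 0, 0], [0, 0, 0, 0, 0, 0], [0, 0, 0, 0, 0, 0], [0, 0, 0, 0, 0, 0], [0, 0, 0, 0, 0, 0]],
])

```text
t: 11.3
eef_pos: [0.6331, 0.0435, 0.0484]
ee_rot: [0.0, -0.001, 1.0, -0.0]
force: [-0.3, -0.1, -0.3]
grip_width: 0.0697
finger_force: 0.0
```

send_rows([
  [[0, 0, 0, 0, 0, 0], [0, 0, 0, 0, 0, 0], [0, 0, 0, 0, 0, 0], [0, 0, 0, 0, 0, 0], [0, 0, 0, 0, 0, 0], [0, 0, 0, 0, 0, 0], [0, 0, 0, 0, 0, 0], [0, 0, 0, 0, 0, 0], [0, 0, 0, 0, 0, 0], [0, 0, 0, 0, 0, 0]],
], grip=40)

```text
t: 12.3
eef_pos: [0.6329, 0.0435, 0.048]
ee_rot: [0.0, -0.001, 1.0, -0.0]
force: [-0.7, -0.9, 0.5]
grip_width: 0.05
finger_force: 25.0
```

send_rows([
  [[0, 0, -0.02, 0, 0, 0], [0, 0, -0.04, 0, 0, 0], [0, 0, -0.04, 0, 0, 0], [0, 0, -0.02, 0, 0, 0], [0.04, -0.003, 0, 0, 0, 0], [0.07, -0.005, 0, 0, 0, 0], [0.08, -0.005, 0, 0, 0, 0], [0.08, 0, 0, 0, 0, 0], [0.044, 0, 0, 0, 0, 0], [0.02, 0, 0, 0, 0, 0]],
])

```text
t: 13.3
eef_pos: [0.4637, 0.0371, 0.1075]
ee_rot: [-0.001, -0.001, 1.0, 0.0]
force: [0.8, 0.1, -1.7]
grip_width: 0.0499
finger_force: 25.0
```

send_rows([
  [[0, 0, 0, 0, 0, 0], [0, 0, 0, 0, 0, 0], [0, 0, 0.02, 0, 0, 0], [0, 0, 0.03, 0, 0, 0], [0, 0, 0.03, 0, 0, 0], [0, 0, 0.015, 0, 0, 0], [0, 0, 0.005, 0, 0, 0], [0, 0, 0.002, 0, 0, 0], [0, 0, 0, 0, 0, 0], [0, 0, 0, 0, 0, 0]],
])

```text
t: 14.3
eef_pos: [0.4664, 0.0367, 0.0576]
ee_rot: [0.001, -0.001, 1.0, -0.0]
force: [-0.0, 0.2, -2.0]
grip_width: 0.0498
finger_force: 25.0
```

Now I'll lower the last 5 mm and release.

send_rows([
  [[0, 0, 0.004, 0, 0, 0], [0, 0, 0.004, 0, 0, 0], [0, 0, 0.002, 0, 0, 0], [0, 0, 0.001, 0, 0, 0], [0, 0, 0, 0, 0, 0], [0, 0, 0, 0, 0, 0], [0, 0, 0, 0, 0, 0], [0, 0, 0, 0, 0, 0], [0, 0, 0, 0, 0, 0], [0, 0, 0, 0, 0, 0]],
])

```text
t: 15.3
eef_pos: [0.4663, 0.0368, 0.0529]
ee_rot: [-0.0, -0.001, 1.0, -0.0]
force: [-4.0, 0.3, 10.8]
grip_width: 0.0502
finger_force: 25.0
```

send_rows([
  [[0, 0, 0, 0, 0, 0], [0, 0, 0, 0, 0, 0], [0, 0, 0, 0, 0, 0], [0, 0, 0, 0, 0, 0], [0, 0, -0.01, 0, 0, 0], [0, 0, -0.04, 0, 0, 0], [0, 0, -0.07, 0, 0, 0], [0, 0, -0.06, 0, 0, 0], [0, 0, -0.02, 0, 0, 0], [0, 0, 0, 0, 0, 0]],
], grip=66)

```text
t: 16.3
eef_pos: [0.4669, 0.0367, 0.1529]
ee_rot: [0.002, -0.001, 1.0, -0.0]
force: [0.1, -0.2, -0.0]
grip_width: 0.0661
finger_force: 0.0
```

send_rows([
  [[-0.03, -0.03, 0, 0, 0, 0], [-0.06, -0.055, 0, 0, 0, 0], [-0.06, -0.055, 0, 0, 0, 0], [-0.06, -0.055, 0, 0, 0, 0], [-0.05, -0.045, 0, 0, 0, 0], [-0.03, -0.023, 0, 0, 0, 0], [0, 0, 0.02, 0, 0, 0], [0, 0, 0.03, 0, 0, 0], [0, 0, 0.02, 0, 0, 0], [0, 0, 0, 0, 0, 0]],
], grip=58)

```text
t: 17.3
eef_pos: [0.6083, -0.0929, 0.1129]
ee_rot: [-0.003, -0.001, 1.0, 0.001]
force: [-0.1, -0.8, -0.2]
grip_width: 0.0581
finger_force: 0.0
```

```bash
cat >> h.py <<'E'
def check(tag,items):
    from plant import snapshot,sense
    print("tcp",(np.array(sense()["eef_pos"])*1e3).round(1))
    for c in("scene","top"):
        d=snapshot(c);np.savez(f"{c}_{tag}.npz",**d);cv2.imwrite(f"pics/{c}_{tag}.png",d["image"][:,:,::-1]);C=cloud(d).reshape(-1,3)
        for n,xy,z,r in items:
            q=C[(abs(C[:,2]-z)<.006)&(np.hypot(*(C[:,:2]-xy).T)<r+.01)]
            if len(q)<8: print(c,n,"few",len(q));continue
            s=least_squares(lambda p:np.hypot(*(q[:,:2]-p).T)-r+.00125,xy,loss="soft_l1",f_scale=.002)
            w=q[:,2]-z;print(c,n,len(q),(s.x*1e3).round(1),"rms",(np.sqrt(np.mean(s.fun**2))*1e3).round(1))
E
python3 -c "
from h import *
check('2',[('short',(.467,.037),.057,.025),('narrow',(.612,-.094),.058,.019)])"
```

```text
tcp [608.3 -92.9 112.9]
scene short 78 [464.8  36.7] rms 1.5
scene narrow 55 [610.9 -95.7] rms 1.8
top short few 5
top narrow few 0
```

send_rows([
  [[0, 0, 0.03, 0, 0, 0], [0, 0, 0.04, 0, 0, 0], [0, 0, 0.03, 0, 0, 0], [0, 0, 0.02, 0, 0, 0], [0, 0, 0.006, 0, 0, 0], [0, 0, 0, 0, 0, 0], [0, 0, 0, 0, 0, 0], [0, 0, 0, 0, 0, 0], [0, 0, 0, 0, 0, 0], [0, 0, 0, 0, 0, 0]],
])

```text
t: 18.4
eef_pos: [0.6113, -0.0946, 0.0539]
ee_rot: [0.0, -0.001, 1.0, -0.0]
force: [-0.5, 1.1, -0.2]
grip_width: 0.0584
finger_force: 0.0
```

send_rows([
  [[0, 0, 0, 0, 0, 0], [0, 0, 0, 0, 0, 0], [0, 0, 0, 0, 0, 0], [0, 0, 0, 0, 0, 0], [0, 0, 0, 0, 0, 0], [0, 0, 0, 0, 0, 0], [0, 0, 0, 0, 0, 0], [0, 0, 0, 0, 0, 0], [0, 0, 0, 0, 0, 0], [0, 0, 0, 0, 0, 0]],
], grip=30)

```text
t: 19.4
eef_pos: [0.611, -0.0946, 0.0535]
ee_rot: [0.0, -0.001, 1.0, -0.0]
force: [0.2, -1.2, 0.6]
grip_width: 0.0377
finger_force: 25.0
```

send_rows([
  [[0, 0, -0.02, 0, 0, 0], [0, 0, -0.05, 0, 0, 0], [0, 0, -0.06, 0, 0, 0], [0, 0, -0.06, 0, 0, 0], [0, 0, -0.04, 0, 0, 0], [0, 0, 0, 0, 0, 0], [0.02, -0.025, 0, 0, 0, 0], [0.045, -0.055, 0, 0, 0, 0], [0.06, -0.068, 0, 0, 0, 0], [0.06, -0.068, 0, 0, 0, 0]],
])

```text
t: 20.4
eef_pos: [0.5157, -0.2031, 0.1659]
ee_rot: [-0.002, -0.001, 1.0, 0.001]
force: [0.4, -0.7, -2.3]
grip_width: 0.0376
finger_force: 25.0
```

send_rows([
  [[0.05, -0.056, 0, 0, 0, 0], [0.033, -0.04, 0, 0, 0, 0], [0.015, -0.016, 0, 0, 0, 0], [0, 0, 0, 0, 0, 0], [0, 0, 0.03, 0, 0, 0], [0, 0, 0.04, 0, 0, 0], [0, 0, 0.03, 0, 0, 0], [0, 0, 0, 0, 0, 0], [0, 0, 0, 0, 0, 0], [0, 0, 0, 0, 0, 0]],
])

```text
t: 21.4
eef_pos: [0.4704, -0.2588, 0.1192]
ee_rot: [0.001, -0.001, 1.0, -0.0]
force: [-0.2, 0.4, -1.2]
grip_width: 0.0376
finger_force: 25.0
```

send_rows([
  [[0.001, 0, 0.02, 0, 0, 0], [0, 0, 0.025, 0, 0, 0], [0, 0, 0.025, 0, 0, 0], [0, 0, 0.02, 0, 0, 0], [0, 0, 0.015, 0, 0, 0], [0, 0, 0.008, 0, 0, 0], [0, 0, 0.004, 0, 0, 0], [0, 0, 0.003, 0, 0, 0], [0, 0, 0, 0, 0, 0], [0, 0, 0, 0, 0, 0]],
])

```text
t: 22.4
eef_pos: [0.4695, -0.2589, 0.0589]
ee_rot: [0.0, -0.001, 1.0, -0.0]
force: [0.0, -0.3, -0.8]
grip_width: 0.0373
finger_force: 25.0
```

send_rows([
  [[0, 0, 0.001, 0, 0, 0], [0, 0, 0.001, 0, 0, 0], [0, 0, 0, 0, 0, 0], [0, 0, 0, 0, 0, 0], [0, 0, 0, 0, 0, 0], [0, 0, 0, 0, 0, 0], [0, 0, 0, 0, 0, 0], [0, 0, 0, 0, 0, 0], [0, 0, 0, 0, 0, 0], [0, 0, 0, 0, 0, 0]],
])

```text
t: 23.4
eef_pos: [0.4697, -0.259, 0.0584]
ee_rot: [0.0, -0.001, 1.0, -0.0]
force: [-1.7, 0.5, 5.1]
grip_width: 0.0376
finger_force: 25.0
```

send_rows([
  [[0, 0, 0, 0, 0, 0], [0, 0, 0, 0, 0, 0], [0, 0, 0, 0, 0, 0], [0, 0, 0, 0, 0, 0], [0, 0, -0.01, 0, 0, 0], [0, 0, -0.05, 0, 0, 0], [0, 0, -0.08, 0, 0, 0], [0, 0, -0.08, 0, 0, 0], [0, 0, -0.05, 0, 0, 0], [0, 0, 0, 0, 0, 0]],
], grip=54)

```text
t: 24.4
eef_pos: [0.4713, -0.2604, 0.1974]
ee_rot: [0.003, -0.001, 1.0, -0.003]
force: [0.7, 0.1, -0.7]
grip_width: 0.0541
finger_force: 0.0
```

send_rows([
  [[-0.03, 0.004, 0, 0, 0, 0], [-0.06, 0.008, 0, 0, 0, 0], [-0.08, 0.01, 0, 0, 0, 0], [-0.08, 0.01, 0, 0, 0, 0], [-0.06, 0.01, 0, 0, 0, 0], [-0.04, 0.006, 0, 0, 0, 0], [-0.007, 0, 0, 0, 0, 0], [0, 0, 0.03, 0, 0, 0], [0, 0, 0.03, 0, 0, 0], [0, 0, 0, 0, 0, 0]],
], grip=66)

```text
t: 25.4
eef_pos: [0.6447, -0.2336, 0.1579]
ee_rot: [-0.003, -0.0, 1.0, 0.002]
force: [-0.4, -0.0, -0.1]
grip_width: 0.0663
finger_force: 0.0
```

```bash
python3 -c "
from h import *
check('3',[('narrow',(.47,-.259),.063,.019),('tall',(.648,-.234),.085,.025),('short',(.467,.037),.057,.025)])"
```

```text
tcp [ 644.7 -233.6  157.9]
scene narrow 75 [ 469.6 -259.1] rms 1.2
scene tall 89 [ 646.5 -236.5] rms 1.5
scene short 82 [465.1  36.6] rms 1.5
top narrow 30 [ 472.8 -256.1] rms 1.2
top tall few 0
top short 39 [468.4  40. ] rms 0.8
```

send_rows([
  [[0, -0.002, 0.03, 0, 0, 0], [0, 0, 0.04, 0, 0, 0], [0, 0, 0.04, 0, 0, 0], [0, 0, 0.03, 0, 0, 0], [0, 0, 0.02, 0, 0, 0], [0, 0, 0, 0, 0, 0], [0, 0, 0, 0, 0, 0], [0, 0, 0, 0, 0, 0], [0, 0, 0, 0, 0, 0], [0, 0, 0, 0, 0, 0]],
])

```text
t: 26.5
eef_pos: [0.6481, -0.2356, 0.0833]
ee_rot: [0.001, -0.001, 1.0, -0.0]
force: [-0.3, -0.5, 0.0]
grip_width: 0.0662
finger_force: 0.0
```

send_rows([
  [[0, 0, 0, 0, 0, 0], [0, 0, 0, 0, 0, 0], [0, 0, 0, 0, 0, 0], [0, 0, 0, 0, 0, 0], [0, 0, 0, 0, 0, 0], [0, 0, 0, 0, 0, 0], [0, 0, 0, 0, 0, 0], [0, 0, 0, 0, 0, 0], [0, 0, 0, 0, 0, 0], [0, 0, 0, 0, 0, 0]],
], grip=40)

```text
t: 27.5
eef_pos: [0.6477, -0.2356, 0.0826]
ee_rot: [0.0, -0.001, 1.0, -0.0]
force: [-0.4, -1.7, 0.5]
grip_width: 0.0493
finger_force: 25.0
```

send_rows([
  [[0, 0, -0.02, 0, 0, 0], [0, 0, -0.05, 0, 0, 0], [0, 0, -0.06, 0, 0, 0], [0, 0, -0.06, 0, 0, 0], [0, 0, -0.05, 0, 0, 0], [0, 0, 0, 0, 0, 0], [0.025, 0.017, 0, 0, 0, 0], [0.05, 0.034, 0, 0, 0, 0], [0.07, 0.0475, 0, 0, 0, 0], [0.07, 0.0475, 0, 0, 0, 0]],
])

```text
t: 28.5
eef_pos: [0.5378, -0.1611, 0.1998]
ee_rot: [-0.002, -0.0, 1.0, 0.001]
force: [0.5, -0.6, -1.8]
grip_width: 0.049
finger_force: 25.0
```

send_rows([
  [[0.07, 0.0475, 0, 0, 0, 0], [0.05, 0.034, 0, 0, 0, 0], [0.035, 0.023, 0, 0, 0, 0], [0.015, 0.0105, 0, 0, 0, 0], [0, 0, 0, 0, 0, 0], [0, 0, 0.02, 0, 0, 0], [0, 0, 0.02, 0, 0, 0], [0, 0, 0, 0, 0, 0], [0, 0, 0, 0, 0, 0], [0, 0, 0, 0, 0, 0]],
])

```text
t: 29.5
eef_pos: [0.4553, -0.1054, 0.1825]
ee_rot: [0.0, -0.001, 1.0, -0.0]
force: [0.5, -1.5, -3.5]
grip_width: 0.0489
finger_force: 25.0
```

Lower from 0.1825 to about 0.091.

send_rows([
  [[0, 0.001, 0.015, 0, 0, 0], [0, 0, 0.025, 0, 0, 0], [0, 0, 0.03, 0, 0, 0], [0, 0, 0.03, 0, 0, 0], [0, 0, 0.03, 0, 0, 0], [0, 0, 0.025, 0, 0, 0], [0, 0, 0.015, 0, 0, 0], [0, 0, 0.01, 0, 0, 0], [0, 0, 0.003, 0, 0, 0], [0, 0, 0, 0, 0, 0]],
])

```text
t: 30.5
eef_pos: [0.4553, -0.1048, 0.0912]
ee_rot: [0.0, -0.001, 1.0, -0.0]
force: [-0.2, -0.1, -3.6]
grip_width: 0.0492
finger_force: 25.0
```

send_rows([
  [[0, 0, 0.002, 0, 0, 0], [0, 0, 0.002, 0, 0, 0], [0, 0, 0.002, 0, 0, 0], [0, 0, 0.001, 0, 0, 0], [0, 0, 0, 0, 0, 0], [0, 0, 0, 0, 0, 0], [0, 0, 0, 0, 0, 0], [0, 0, 0, 0, 0, 0], [0, 0, 0, 0, 0, 0], [0, 0, 0, 0, 0, 0]],
])

```text
t: 31.5
eef_pos: [0.4551, -0.1048, 0.0876]
ee_rot: [0.0, -0.001, 1.0, -0.0]
force: [0.5, 0.2, -1.6]
grip_width: 0.0488
finger_force: 25.0
```

send_rows([
  [[0, 0, 0.001, 0, 0, 0], [0, 0, 0.001, 0, 0, 0], [0, 0, 0, 0, 0, 0], [0, 0, 0, 0, 0, 0], [0, 0, 0, 0, 0, 0], [0, 0, 0, 0, 0, 0], [0, 0, 0, 0, 0, 0], [0, 0, 0, 0, 0, 0], [0, 0, 0, 0, 0, 0], [0, 0, 0, 0, 0, 0]],
])

```text
t: 32.5
eef_pos: [0.4556, -0.1049, 0.0875]
ee_rot: [0.0, -0.001, 1.0, -0.0]
force: [-1.0, 0.8, 5.8]
grip_width: 0.0494
finger_force: 25.0
```

send_rows([
  [[0, 0, 0, 0, 0, 0], [0, 0, 0, 0, 0, 0], [0, 0, 0, 0, 0, 0], [0, 0, 0, 0, 0, 0], [0, 0, -0.01, 0, 0, 0], [0, 0, -0.05, 0, 0, 0], [0, 0, -0.08, 0, 0, 0], [0, 0, -0.08, 0, 0, 0], [0, 0, -0.06, 0, 0, 0], [0, 0, -0.04, 0, 0, 0]],
], grip=66)

```text
t: 33.5
eef_pos: [0.4558, -0.1051, 0.2498]
ee_rot: [0.002, -0.001, 1.0, -0.001]
force: [0.8, -0.8, 0.2]
grip_width: 0.0661
finger_force: 0.0
```

send_rows([
  [[0.02, 0.03, 0, 0, 0, 0], [0.02, 0.06, 0, 0, 0, 0], [0, 0.07, 0, 0, 0, 0], [0, 0.08, 0, 0, 0, 0], [0, 0.08, 0, 0, 0, 0], [0, 0.08, 0, 0, 0, 0], [0, 0.08, 0, 0, 0, 0], [0, 0.08, 0, 0, 0, 0], [0, 0.08, 0, 0, 0, 0], [0, 0.06, 0, 0, 0, 0]],
])

```text
t: 34.5
eef_pos: [0.4342, 0.2475, 0.2468]
ee_rot: [0.0, -0.001, 1.0, 0.0]
force: [0.8, -1.6, 0.4]
grip_width: 0.0658
finger_force: 0.0
```

```bash
python3 -c "
from h import *
check('4',[('wide',(.4815,.2085),.07,.031),('tall',(.4555,-.105),.09,.025),('short',(.467,.037),.057,.025),('narrow',(.47,-.259),.063,.019)])
for c,i in (('scene',0),('top',1)):
    C=cloud(dict(np.load(c+'_4.npz')))
    for n,b in B.items():
        if n[0]=='b':
            l,t,r,m=b[i];c0,_,_=fit(C[t:m,l:r],b[2],b[3],True)
            try:print(c,n,(fitbase(C[t:m,l:r],b[2],c0)[0]*1e3).round(1))
            except Exception as e:print(c,n,'no')
a=cv2.imread('pics/scene_4.png')[130:290,200:460];cv2.imwrite('pics/f.png',cv2.resize(a,None,fx=3,fy=3,interpolation=cv2.INTER_CUBIC))"
```

```text
tcp [434.2 247.5 246.8]
scene wide 97 [481.7 207.4] rms 1.5
scene tall 94 [ 454.4 -105.6] rms 1.6
scene short 82 [464.6  36.3] rms 1.6
scene narrow 73 [ 469.8 -259.1] rms 1.3
top wide 24 [484.7 210.9] rms 1.1
top tall 35 [ 457.5 -102. ] rms 1.0
top short 43 [468.5  40.3] rms 3.2
top narrow 27 [ 473.  -255.9] rms 1.1
scene base_wide [481.2 207.1  38.5]
scene base_tall_tree [ 453.7 -106.4   32. ]
scene base_short_tree [463.3  34.5  31.9]
scene base_narrow [ 469.3 -259.7   26.3]
top base_wide [484.7 213.3  39. ]
top base_tall_tree [ 458.2 -103.1   32. ]
top base_short_tree [467.9  39.   32.4]
top base_narrow [ 474.3 -257.3   26.2]
```

View pics/f.png

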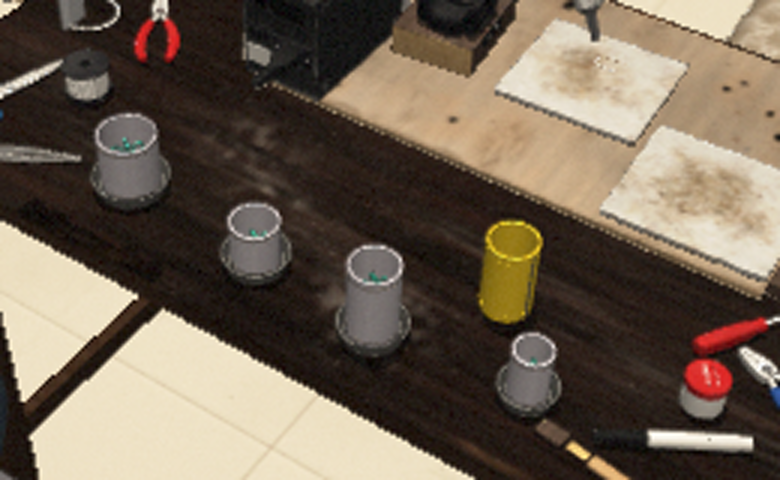

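All four flasks stand in their own dishes, at crop px (128,150), (255,240), (373,295) and (530,370). The trees are below the rims, and the flux jar, spool and yellow tube haven't moved. The flasks are within about 2 mm of the base centres, so I'm handing the job in.

```bash
python3 -c "
from plant import *
print(max(abs(sense()['qvel'])));print(close_job())"
```

```text
0.05985484886106207
the job is handed in; nothing more can be done
None
```

The job is handed in: all four flasks measured within about 2 mm of their base centres with the trees below the rims, the bases did not measurably move, and the jar and spool look untouched; `close_job` gave no verdict.

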